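Slide a laptop drive under the test clamp and screw it down

TASK

On the white test fixture, slide the drive with the blue label along the cross lane to the middle and then, without lifting it off the plate, push it away from the robot into the channel under the clamp bridge until it is fully home against the end stop. Then turn the red T-handle clockwise (seen from above) all the way to its stop so that the clamp holds the drive. Leave the orange dummy in its place in the lane, and do not disturb the other things on the bench.

Things in the scene. Friction and masses are not known exactly. Their poses are not given: they have to be found in the camera images.
- fixture: White fixed test fixture, plate 240 (x) x 360 (y) x 12 mm thick; origin on its underside, plate spans x -152 to 88, y -180 to 180 mm. Its x axis points away from the robot along the channel, y left, z up. All x, y, z below are mm in this frame. A black read-out block stands on it at x 15 to 75, y 85 to 155, top z 32.
- lane_mid (a point): Middle of the cross lane on the plate top: x -85, y 0, z 12. The lane runs along y, open at both ends, between two grey lips 8 mm tall and 8 mm thick with inner faces at x -137 and -33. The near lip has a 64 mm gap in the middle (y -32 to 32), where a pusher fits in behind the drive; the far lip opens in the middle into the channel.
- home (a point): Where the drive's centre lies when fully home, on the plate top: x 20, y 0, z 12. The channel runs along x, 74 mm wide (y -37 to 37), walls 8 mm tall, end stop 10 mm tall with its face at x 70. Its mouth flares from 75 mm wide at x -13 to 104 mm at x -33, which centres a drive that comes up to about 5 mm off the middle.
- bridge_top (a point): Centre of the top of the dark steel clamp bridge over the channel: x 40, y 0, z 50. Bridge x 25 to 55, y -59 to 59, underside z 36, so 11 mm above a drive. On it a brass collar 20 mm across, to z 56. A rubber pad hangs under it, 3 mm or more clear of a drive at the start.
- drive_center (a point): Centre (half-way up) of the loose drive: dark steel slab 100 (its x) x 70 (its y) x 12.5 mm, 0.1 to 0.2 kg, blue label on top. It lies flat on the plate in the left or right end of the cross lane, centre at x -85, y 100 to 130 or -130 to -100, z 18, its x along the fixture's x within 0.02 rad.
- blank_center (a point): Centre (half-way up) of the orange plastic dummy, loose, 100 x 70 x 12.5 mm like the drive, in the other end of the cross lane. It stays there.
- tee_mid (a point): Centre of the red T-handle's bar, on its vertical turning axis: x 40, y 0, z 72. The bar runs along this point's y axis: 76 mm long, 9 mm thick, level, at constant height as it turns; the steel hub at its middle is 16 mm across, top z 77; the bridge top is 22 mm below the bar centre. Grip or push either end. It drives the pad down onto the drive.
- tee (a joint): Turn of the T-handle in rad, growing clockwise seen from above. At 0 the bar lies along the fixture's y axis and the pad is fully up; the hard stop, clamped, is at 7.5. It starts between 0 and 1.3. Friction about 0.06 N m (2 N at 30 mm); it stays where it is left.
- driver: Bystander, to be left alone: screwdriver with blue handle, 160 mm, lying right of the robot. Origin at its underside.
- brush: Bystander, to be left alone: small brush, 170 mm, lying to the left. Origin at its underside.
- flux: Bystander, to be left alone: small jar, 40 mm across, 60 mm tall, to the right. Origin at its underside.
- board: Bystander, to be left alone: green circuit board 90 x 120 x 4 mm, far right. Origin at its underside.
- screwbox: Bystander, to be left alone: yellow divided screw tray 80 x 110 x 30 mm, right. Origin at its underside.
- spool: Bystander, to be left alone: copper-coloured ring spool 56 mm across, 30 mm tall, far left. Origin at its underside.
There are look-alikes about, which are no part of the job. Of the things like the part that bears drive_center, leave any that is pink or purple; of the rest the larger one is meant.

How it is judged:
By the outcome, as a careful person would: the job done as asked, in the order asked, and still so for the second after the job is handed in, with the robot touching nothing.
It also fails if it takes over 58 s, if anything falls off the work surface, if the arm or the gripper's body presses on something with over 40 N, if the wrist force passes 120 N, or if a joint passes its speed limit or range.

ROBOT

A 6-joint arm with a two-finger parallel gripper is mounted at the origin on the work surface. World frame = base frame: x ahead of the robot, y to its left, z up, the work surface at z = 0. Lengths are in m, angles in degrees, forces in N, time in s.
With the tool pointing down it reaches from about 0.35 to 0.875 m from the base axis. Payload 4.2 kg.
Tool frame: the origin (TCP) lies at the very end of the fingers, on their centre line; the grasp point (between the pads) lies behind it (r.grip_point_offset is the z of the grasp point in the tool frame, in m); z points along the fingers, y is the direction in which the jaws open and shut (so a half turn about z gives the same grasp; the last joint's range is limited). The gripper opens to 87 mm and grips with 3 to 60 N. Pads are 19 mm wide; open, the fingers measure 117 mm over their backs; the gripper's body (75 mm by 190 mm) begins 51 mm behind the grasp point.
Start: joints at [86.035, 22.042, 0.453, 0, -68.411, -14.817], TCP at [0.201, 0.592, 0.223] pointing down, gripper open.
Joint ranges: [-179.83, 179.83], [-69.29, 118.12], [-61.27, 80.66], [-181.25, 117.63], [-171.15, -9.14], [-177.46, 177.46]. Speed limits (degrees/s): [159.86, 159.86, 180, 180, 180, 180].

INTERFACE

Orientations are given as a 3x3 rotation matrix whose columns are the frame's x, y, z axes.
In Python, from station import r, capture, workorder gives the robot as it stands. The module is installed in compiled form; this text tells all that it offers.
- The arm moves only by the shell command python3 -m crank 'ROWS'. ROWS is JSON, a list of rows, each an object with "delta_rot": the turn, a rotation vector about the tool's x, y, z in rad, a list of three; "linear": the shift along the tool's x, y, z in m, a list of three; "gripper": the opening in per cent of the stroke, from 0 (shut) to 100 (fully open). A call has 1 to 10 rows; each row shifts and turns the commanded pose from where the row before left it, along the tool's axes as they then stand; what a row does not reach is not made up. A row lasts 1/8 s, in which the tool goes at most 62.5 mm and 10.7 degrees, less where a joint would pass 70% of its speed; a pose out of reach is approached as far as the arm can. A call is refused whole if a number of a shift passes 0.0625 or a number of a turn 0.188, either way. A call with a gripper value outside its range is refused whole. The fingers move at their own pace and stop on an object; the grip force is fixed at half the most. Time passes only in rows, so rows that do not move let the fingers close. It gives the time, the measured TCP pose, the force and the opening at its end, in the units of the state.
- r.sense(): the state, without advancing time (a new reading comes with each control period).
- capture(name): name is "scene" or "top" or "wrist"; returns a dict with "img" (480x640x3 uint8, blue, green, red), "fx", "fy", "cx", "cy" (pixels), "world_from_camera" (4x4, takes a point from camera to world coordinates). Camera axes: x right, y down, z forward; pixel columns grow to the right and rows downward; lengths in m; the calibration is good to about 2 mm. A picture is of the moment at which its call begins. There is no depth.
- workorder.finish_job(): hands the job in, once; it reports no verdict.
The state is a dict: "time_s": time; "joints": joint angles; "joint_velocities": joint speeds; "effort": joint torques, N m; "tcp_pos": TCP position; "ee_rot": TCP orientation; "wrist_force": force on the tool from outside, world axes, zero at the start; "moment": the same for the moment, N m; "gripper_width": opening from 0.0 (shut) to 1.0 (fully open).
Only numpy, scipy, OpenCV 4.12 (cv2) and the standard library are available. Lean on these libraries where they do the work, as an engineer would, in place of code of your own. Each camera call takes 0.05 s, during which the arm holds its last target.

## Working session

There is one attempt and no reset: what is moved stays moved. The work goes in short steps, Python scripts to look and compute and a shell command to move; the robot and the scene stay as the last step left them, time stands still between calls to the robot, and variables do not carry over. Pictures are saved under pics/ and viewed, and the job is handed in when it is done.

```bash
mkdir -p pics; ls
python3 - <<'E'
from station import r, capture
import cv2
for n in ("scene","top","wrist"):
    c=capture(n); cv2.imwrite(f"pics/{n}0.png",c["img"]); print(n,c["fx"],c["cx"],c["cy"],c["world_from_camera"].round(3).tolist() if hasattr(c["world_from_camera"],'round') else c["world_from_camera"])
s=r.sense(); print(s); print(r.grip_point_offset)
E
```

```text
pics
scene 464.0156124379471 316.90290307804304 243.882122080323 [[-0.552, 0.431, -0.714, 1.22], [0.833, 0.3, -0.464, 0.413], [0.014, -0.851, -0.524, 0.619], [0.0, 0.0, 0.0, 1.0]]
top 621.3340449989187 325.49469619788766 234.57425195453533 [[0.003, -0.996, 0.09, 0.377], [-1.0, -0.004, -0.011, -0.057], [0.011, -0.09, -0.996, 1.518], [0.0, 0.0, 0.0, 1.0]]
wrist 422.2261996259498 313.51393725880575 237.58634868216134 [[-0.324, -0.915, -0.242, 0.266], [-0.946, 0.313, 0.08, 0.57], [0.003, 0.255, -0.967, 0.383], [0.0, 0.0, 0.0, 1.0]]
{'time_s': 0.15, 'joints': array([ 8.60349588e+01,  2.20807691e+01,  3.99338552e-01, -1.80833378e-02,
       -6.84120394e+01, -1.48175684e+01]), 'joint_velocities': array([-0.04912733, -0.13563915,  0.27727182,  0.14913314,  0.02414252,
       -0.05216887]), 'effort': array([ 2.61804707e-04, -3.91051447e+01,  1.87588549e+01,  4.22232091e+00,
        1.24032146e-02, -1.39214421e-04]), 'tcp_pos': array([0.20107877, 0.59130464, 0.22172672]), 'ee_rot': array([[ 9.46709585e-01, -3.22088183e-01, -4.05575833e-04],
       [-3.22088411e-01, -9.46708230e-01, -1.60714263e-03],
       [ 1.33679671e-04,  1.65212861e-03, -9.99998626e-01]]), 'wrist_force': array([ 0.55498726, -0.4630288 ,  0.18368271]), 'moment': array([-0.03713096, -0.02557585, -0.00613628]), 'gripper_width': 0.998033089354845}
-0.0187
```

View pics/scene0.png

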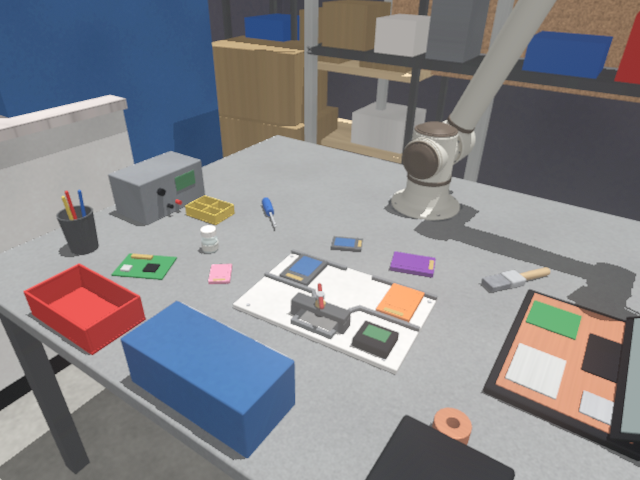

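View pics/top0.png

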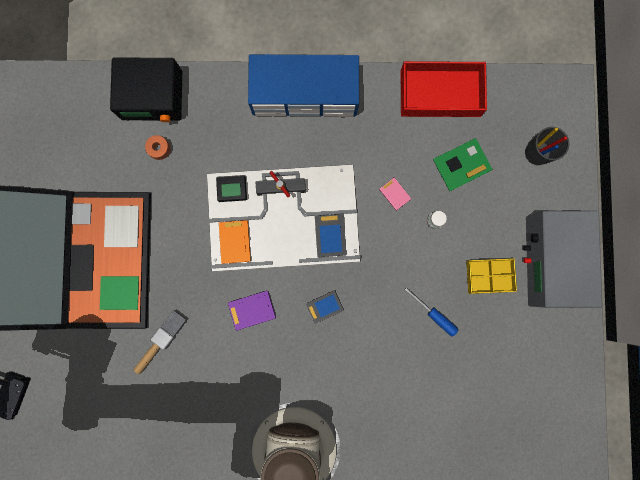

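View pics/wrist0.png

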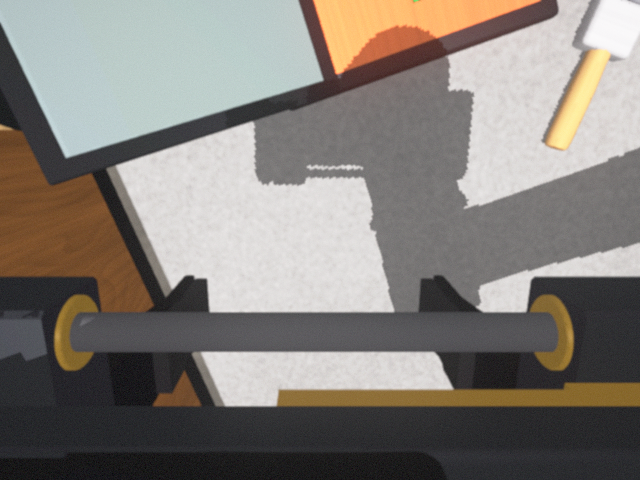

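The top view shows the fixture at about (208–360, 165–270). The drive is in its right end at (330,235), with the orange dummy on the left at (234,242). The small look-alike at (325,306) and the purple one at (251,310) are off the fixture. Next I'll measure.

```bash
cat > h.py <<'E'
import numpy as np, cv2
from station import r, capture
def ray(c,u,v,z):
    T=np.array(c["world_from_camera"]); d=T[:3,:3]@np.array([(u-c["cx"])/c["fx"],(v-c["cy"])/c["fy"],1]); o=T[:3,3]
    return o+d*(z-o[2])/d[2]
def proj(c,p):
    T=np.array(c["world_from_camera"]); q=T[:3,:3].T@(np.array(p)-T[:3,3]); return np.array([c["fx"]*q[0]/q[2]+c["cx"],c["fy"]*q[1]/q[2]+c["cy"]])
E
python3 - <<'E'
from h import *
c=capture("top"); im=c["img"]
hsv=cv2.cvtColor(im,cv2.COLOR_BGR2HSV)
x0,y0,x1,y1=195,155,375,280
def mk(m,nm,z,amin=60):
    mm=np.zeros_like(m); mm[y0:y1,x0:x1]=m[y0:y1,x0:x1]
    cs,_=cv2.findContours(mm,cv2.RETR_EXTERNAL,cv2.CHAIN_APPROX_NONE)
    for k in cs:
        if cv2.contourArea(k)<amin: continue
        b=cv2.boxPoints(cv2.minAreaRect(k)); print(nm,cv2.contourArea(k))
        P=np.array([ray(c,u,v,z) for u,v in b]); print(b.round(1).tolist()); print(P[:,:2].round(4).tolist(), 'ctr',P.mean(0).round(4),'sides',np.linalg.norm(P[0]-P[1]).round(4),np.linalg.norm(P[1]-P[2]).round(4))
    return mm
h,s,v=cv2.split(hsv)
w=((v>200)&(s<25)).astype(np.uint8)*255
w=cv2.morphologyEx(w,cv2.MORPH_CLOSE,np.ones((3,3)))
mk(w,"white",.012,500)
mk(((h>100)&(h<125)&(s>120)).astype(np.uint8)*255,"blue",.0245)
mk(((h>5)&(h<18)&(s>150)).astype(np.uint8)*255,"orange",.0245)
mk((((h<5)|(h>175))&(s>120)).astype(np.uint8)*255,"red",.072,20)
cv2.imwrite("pics/topz.png",cv2.resize(im[y0:y1,x0:x1],None,fx=4.4,fy=4.4,interpolation=cv2.INTER_CUBIC))
E
```

```text
white 3685.0
[[207.1999969482422, 197.5], [354.29998779296875, 187.8000030517578], [359.1000061035156, 260.8999938964844], [212.0, 270.6000061035156]]
[[0.6034, 0.2155], [0.629, -0.1438], [0.4499, -0.1552], [0.4253, 0.2004]] ctr [0.5269 0.0292 0.012 ] sides 0.3602 0.1795
white 4460.5
[[206.1999969482422, 173.60000610351562], [352.79998779296875, 164.10000610351562], [355.6000061035156, 208.8000030517578], [209.10000610351562, 218.1999969482422]]
[[0.6626, 0.2192], [0.6879, -0.14], [0.5773, -0.1469], [0.5526, 0.21]] ctr [0.6201 0.0355 0.012 ] sides 0.3601 0.1108
blue 519.0
[[318.8999938964844, 225.3000030517578], [339.79998779296875, 223.89999389648438], [341.6000061035156, 251.39999389648438], [320.70001220703125, 252.8000030517578]]
[[0.5349, -0.0573], [0.5385, -0.1078], [0.4721, -0.1123], [0.4686, -0.0619]] ctr [ 0.5035 -0.0848  0.0245] sides 0.0507 0.0665
orange 1141.5
[[218.0, 221.8000030517578], [247.1999969482422, 219.60000610351562], [250.3000030517578, 261.1000061035156], [221.10000610351562, 263.20001220703125]]
[[0.5426, 0.1861], [0.5481, 0.1158], [0.4481, 0.107], [0.4427, 0.1769]] ctr [0.4954 0.1464 0.0245] sides 0.0705 0.1004
red 33.5
[[279.6000061035156, 187.3000030517578], [282.6000061035156, 184.89999389648438], [290.70001220703125, 194.60000610351562], [287.70001220703125, 197.10000610351562]]
[[0.6194, 0.0354], [0.6252, 0.0285], [0.6022, 0.0092], [0.5963, 0.0161]] ctr [0.6108 0.0223 0.072 ] sides 0.009 0.03
red 27.5
[[268.70001220703125, 172.0], [271.29998779296875, 170.0], [278.20001220703125, 179.3000030517578], [275.70001220703125, 181.1999969482422]]
[[0.6558, 0.0613], [0.6605, 0.0554], [0.6384, 0.0388], [0.6338, 0.0447]] ctr [0.6471 0.05   0.072 ] sides 0.0075 0.0276
```

View pics/topz.png

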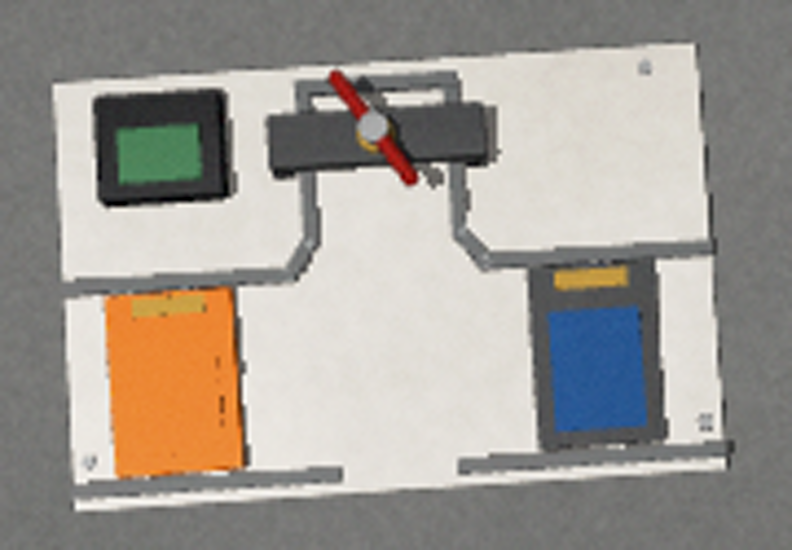

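Estimates so far:

| Item | Value |
|---|---|
| Fixture origin (world) | about (0.588, 0.033) |
| Fixture yaw | about 0.070 rad |
| Drive (fixture frame) | y about -112 |
| Dummy (fixture frame) | (-85, 119) |
| Tee | about 1.0 rad |

The plate measures 360 x 238 mm, which agrees with the sizes given. Next I align the tool with the fixture and move above the drive.

```bash
python3 -m crank '[{"delta_rot":[0,0,-0.133],"linear":[0,0,0],"gripper":100},{"delta_rot":[0,0,-0.133],"linear":[0,0,0],"gripper":100},{"delta_rot":[0,0,-0.133],"linear":[0,0,0],"gripper":100},{"delta_rot":[0,0,0],"linear":[0.020,0.053,0],"gripper":100},{"delta_rot":[0,0,0],"linear":[0.020,0.053,0],"gripper":100},{"delta_rot":[0,0,0],"linear":[0.020,0.053,0],"gripper":100},{"delta_rot":[0,0,0],"linear":[0.020,0.053,0],"gripper":100},{"delta_rot":[0,0,0],"linear":[0.020,0.053,0],"gripper":100},{"delta_rot":[0,0,0],"linear":[0.020,0.053,0],"gripper":100},{"delta_rot":[0,0,0],"linear":[0.020,0.053,0],"gripper":100}]'
```

```text
time_s: 1.45
tcp_pos: [0.3676, 0.2299, 0.2227]
ee_rot: [[0.997, 0.072, 0.0], [0.072, -0.997, 0.0], [0.0, -0.0, -1.0]]
wrist_force: [0.6, -0.4, 0.3]
gripper_width: 1.0
```

```bash
python3 -m crank '[{"delta_rot":[0,0,0],"linear":[0.020,0.053,0],"gripper":100},{"delta_rot":[0,0,0],"linear":[0.020,0.053,0],"gripper":100},{"delta_rot":[0,0,0],"linear":[0.020,0.053,0],"gripper":100},{"delta_rot":[0,0,0],"linear":[0.020,0.053,0],"gripper":100},{"delta_rot":[0,0,0],"linear":[0.020,0.053,0],"gripper":100},{"delta_rot":[0,0,0],"linear":[0,0,0],"gripper":100},{"delta_rot":[0,0,0],"linear":[0,0,0],"gripper":100}]'
cat >> h.py <<'E'
O=np.array([.5883,.0333]); TH=.070
def loc(p): 
    d=np.array(p)[:2]-O; return np.array([d[0]*np.cos(TH)+d[1]*np.sin(TH),-d[0]*np.sin(TH)+d[1]*np.cos(TH)])*1000
def wld(x,y,z): 
    x/=1000;y/=1000;return np.array([O[0]+x*np.cos(TH)-y*np.sin(TH),O[1]+x*np.sin(TH)+y*np.cos(TH),z/1000])
def st():
    s=r.sense(); R=s["ee_rot"]; print("t",round(s["time_s"],2),"loc",loc(s["tcp_pos"]).round(1),"z",round(s["tcp_pos"][2]*1000,1),"yawrel",round(np.arctan2(R[1,0],R[0,0])-TH,4),"tilt",R[2,:2].round(4),"F",s["wrist_force"].round(1),"M",s["moment"].round(2),"w",round(s["gripper_width"],3),"q",s["joints"].round(0))
E
python3 - <<'E'
from h import *
st()
c=capture("wrist"); cv2.imwrite("pics/w1.png",c["img"])
E
```

```text
time_s: 2.33
tcp_pos: [0.4855, -0.0258, 0.2222]
ee_rot: [[0.998, 0.07, -0.001], [0.07, -0.998, 0.0], [-0.001, -0.0, -1.0]]
wrist_force: [-0.1, 0.4, -0.2]
gripper_width: 1.0
t 2.33 loc [-106.7  -51.7] z 222.2 yawrel 0.0003 tilt [-0.0008 -0.0001] F [-0.1  0.4 -0.2] M [-0.01 -0.    0.04] w 1.0 q [ 16.   8. -18.  -0. -63.  78.]
```

View pics/w1.png

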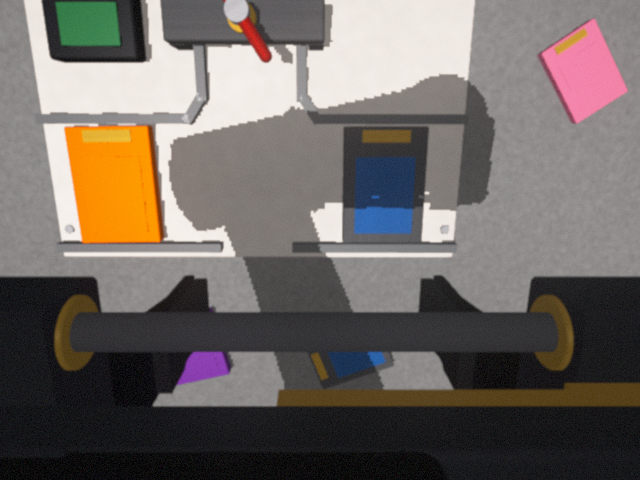

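Wrist view: the drive's top spans columns 345–428 and rows 126–242. The lip gap ends are near (222,246) and (293,246), and the bottom edge of the plate is at row 256. I'll check the pose against these.

Run:
```python
from h import *
c=capture("wrist")
for n,u,v,z,e in [("gapL",222,246,20,"(-141,32)"),("gapR",293,246,20,"(-141,-32)"),("corNL",64,256,12,"(-152,180)"),("corNR",453,256,12,"(-152,-180)"),("edgeR",473,0,12,"(?,-180)"),("edgeL",27,0,12,"(?,180)"),("drvTL",344,127,24.5,""),("drvTR",428,127,24.5,""),("drvBR",421,242,24.5,""),("drvBL",343,242,24.5,""),("orTL",65,126,24.5,""),("orBR",161,242,24.5,""),("hub",236,9,77,"(40,0)"),("tee end",266,57,72,"")]:
    print(n,loc(ray(c,u,v,z/1000)).round(1),e)
```

```text
gapL [-142.2   32. ] (-141,32)
gapR [-142.2  -31.6] (-141,-32)
corNL [-154.1  179.9] (-152,180)
corNR [-154.  -178.5] (-152,-180)
edgeR [  58.3 -176.3] (?,-180)
edgeL [ 58.2 177.1] (?,180)
drvTL [-39. -75.] 
drvTR [ -39.  -144.2] 
drvBR [-137.2 -144.8] 
drvBL [-137.2  -76. ] 
orTL [-38.3 154.4] 
orBR [-137.2   84.6] 
hub [36.1  1. ] (40,0)
tee end [  7.5 -17.3]
```

```bash
python3 -m crank '[{"delta_rot":[0,0,0],"linear":[0.0105,0.0295,0.02],"gripper":100},{"delta_rot":[0,0,0],"linear":[0.0105,0.0295,0.03],"gripper":100},{"delta_rot":[0,0,0],"linear":[0,0,0.05],"gripper":100},{"delta_rot":[0,0,0],"linear":[0,0,0.05],"gripper":100},{"delta_rot":[0,0,0],"linear":[0,0,0.02],"gripper":100},{"delta_rot":[0,0,0],"linear":[0,0,0],"gripper":100}]'
python3 - <<'E'
from h import *
st()
c=capture("wrist"); cv2.imwrite("pics/w2.png",c["img"])
E
```

```text
time_s: 3.18
tcp_pos: [0.5098, -0.0818, 0.0513]
ee_rot: [[0.997, 0.074, -0.004], [0.074, -0.997, -0.001], [-0.004, 0.0, -1.0]]
wrist_force: [-0.3, 0.7, 0.0]
gripper_width: 1.001
t 3.17 loc [ -86.3 -109.3] z 51.3 yawrel 0.0036 tilt [-0.0038  0.0002] F [-0.3  0.7  0. ] M [-0.01 -0.12 -0.01] w 1.001 q [  9.  23. -27.  -0. -40.  85.]
```

View pics/w2.png

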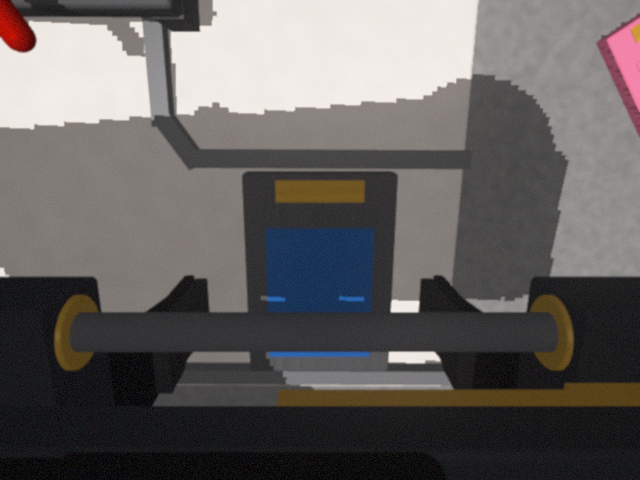

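The drive (columns 245–397) sits centred between the fingers (208–420). I descend to z 17 and slide it along the lane.

```bash
python3 -m crank '[{"delta_rot":[0,0,0],"linear":[0,0.001,0.02],"gripper":100},{"delta_rot":[0,0,0],"linear":[0,0,0.012],"gripper":100},{"delta_rot":[0,0,0],"linear":[0,0,0],"gripper":100},{"delta_rot":[0,0,0],"linear":[0,0,0],"gripper":100}]'
python3 -c "from h import *;st()"
```

```text
time_s: 3.72
tcp_pos: [0.5118, -0.0838, 0.0214]
ee_rot: [[0.997, 0.072, 0.002], [0.072, -0.997, 0.0], [0.002, 0.0, -1.0]]
wrist_force: [0.8, -0.2, 0.1]
gripper_width: 1.003
t 3.73 loc [ -84.5 -111.4] z 21.4 yawrel 0.0017 tilt [0.0017 0.    ] F [ 0.8 -0.2  0.1] M [-0.04  0.03  0.02] w 1.003 q [  9.  26. -28.   0. -36.  85.]
```

```bash
python3 -m crank '[{"delta_rot":[0,0,0],"linear":[0,0,0.0045],"gripper":100},{"delta_rot":[0,0,0],"linear":[0,-0.010,0],"gripper":100},{"delta_rot":[0,0,0],"linear":[0,-0.015,0],"gripper":100},{"delta_rot":[0,0,0],"linear":[0,-0.015,0],"gripper":100},{"delta_rot":[0,0,0],"linear":[0,-0.015,0],"gripper":100},{"delta_rot":[0,0,0],"linear":[0,-0.015,0],"gripper":100},{"delta_rot":[0,0,0],"linear":[0,-0.015,0],"gripper":100},{"delta_rot":[0,0,0],"linear":[0,-0.010,0],"gripper":100},{"delta_rot":[0,0,0],"linear":[0,-0.005,0],"gripper":100},{"delta_rot":[0,0,0],"linear":[0,0,0],"gripper":100}]'
python3 - <<'E'
from h import *
st()
c=capture("wrist"); cv2.imwrite("pics/w3.png",c["img"])
c=capture("top"); cv2.imwrite("pics/t3.png",cv2.resize(c["img"][155:280,195:375],None,fx=4.4,fy=4.4,interpolation=cv2.INTER_CUBIC))
E
```

```text
time_s: 4.97
tcp_pos: [0.504, 0.0161, 0.0161]
ee_rot: [[0.997, 0.071, 0.0], [0.071, -0.997, 0.0], [0.0, -0.0, -1.0]]
wrist_force: [-0.0, -0.4, 0.2]
gripper_width: 1.002
t 4.97 loc [-85.3 -11.3] z 16.1 yawrel 0.0015 tilt [ 0.0001 -0.0001] F [-0.  -0.4  0.2] M [-0.04 -0.01  0.03] w 1.002 q [ 20.  25. -31.  -0. -34.  74.]
```

View pics/w3.png

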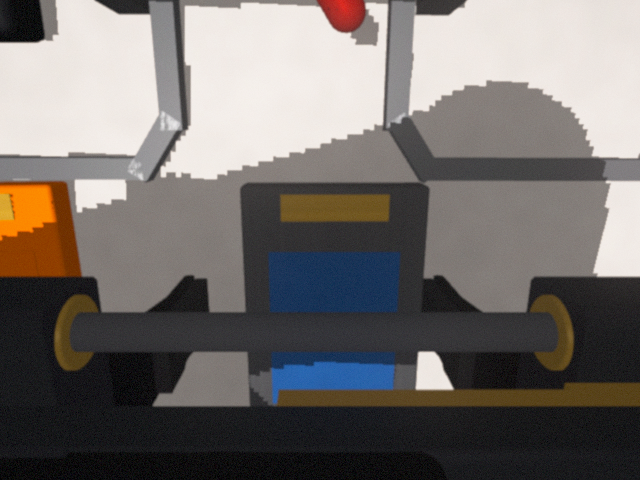

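The drive (columns 243–427) is touching the right finger. It is about 49 px, or 19 mm, right of the channel middle (column ~286). I slide it that far.

```bash
python3 -m crank '[{"delta_rot":[0,0,0],"linear":[0,-0.010,0],"gripper":100},{"delta_rot":[0,0,0],"linear":[0,-0.0075,0],"gripper":100},{"delta_rot":[0,0,0],"linear":[0,0,0],"gripper":100},{"delta_rot":[0,0,0],"linear":[0,0,0],"gripper":100}]'
python3 - <<'E'
from h import *
st()
c=capture("wrist"); cv2.imwrite("pics/w4.png",c["img"])
for u,v,z in [(243,190,24.5),(427,190,24.5),(176,128,20),(397,125,20)]: print(loc(ray(c,u,v,z/1000)).round(1))
E
```

```text
time_s: 5.58
tcp_pos: [0.5027, 0.0334, 0.0161]
ee_rot: [[0.997, 0.071, 0.0], [0.071, -0.997, 0.0], [0.0, -0.0, -1.0]]
wrist_force: [0.3, -0.3, -0.4]
gripper_width: 0.998
t 5.58 loc [-85.3   6.1] z 16.1 yawrel 0.0014 tilt [ 0.0001 -0.0001] F [ 0.3 -0.3 -0.4] M [-0.06  0.04 -0.03] w 0.998 q [ 22.  25. -31.  -0. -34.  72.]
[-39.3  33. ]
[-39.3 -33.9]
[-17.5  56.9]
[-16.4 -22.7]
```

View pics/w4.png

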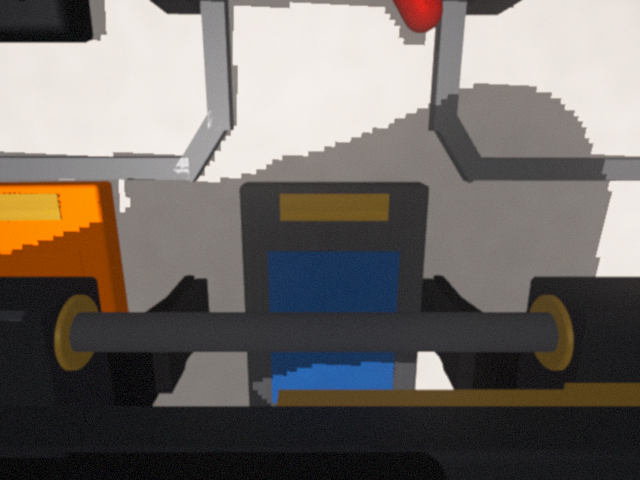

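Drive centred within about 1 mm: edges at y 33.0 and -33.9, columns 243–427 against a channel middle of about 332. I release, lift and go behind it.

```bash
python3 -m crank '[{"delta_rot":[0,0,0],"linear":[0,0.005,0],"gripper":100},{"delta_rot":[0,0,0],"linear":[0,0,-0.03],"gripper":100},{"delta_rot":[0,0,0],"linear":[0,0,-0.01],"gripper":100},{"delta_rot":[0,0,0],"linear":[-0.04,0,0],"gripper":30},{"delta_rot":[0,0,0],"linear":[-0.038,0,0],"gripper":30},{"delta_rot":[0,0,0],"linear":[0,0,0],"gripper":30},{"delta_rot":[0,0,0],"linear":[0,0,0],"gripper":30},{"delta_rot":[0,0,0],"linear":[0,0,0],"gripper":30}]'
python3 - <<'E'
from h import *
st()
c=capture("wrist"); cv2.imwrite("pics/w5.png",c["img"])
E
```

```text
time_s: 6.62
tcp_pos: [0.4263, 0.023, 0.0561]
ee_rot: [[0.997, 0.071, 0.001], [0.071, -0.997, 0.0], [0.001, -0.0, -1.0]]
wrist_force: [0.5, -0.6, 0.3]
gripper_width: 0.517
t 6.62 loc [-162.3    1. ] z 56.1 yawrel 0.001 tilt [ 0.0008 -0.0002] F [ 0.5 -0.6  0.3] M [-0.09 -0.04 -0.02] w 0.517 q [ 25.  15. -39.   0. -36.  69.]
```

View pics/w5.png

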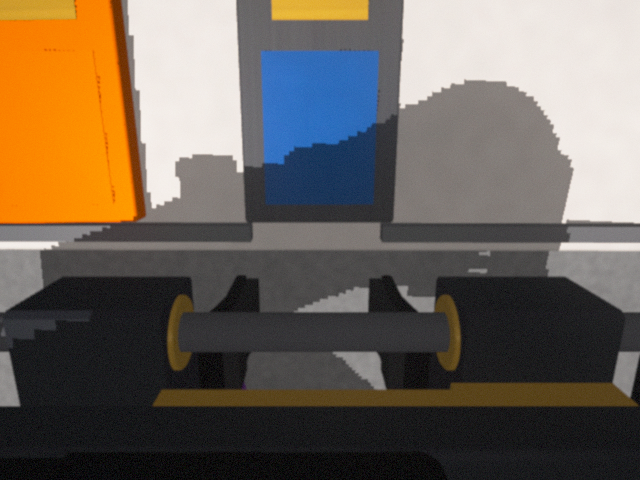

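The gap (251–382) and the drive (245–397) line up with the fingers. I go down and push.

```bash
python3 -m crank '[{"delta_rot":[0,0,0],"linear":[0,0,0.02],"gripper":30},{"delta_rot":[0,0,0],"linear":[0,0,0.02],"gripper":30},{"delta_rot":[0,0,0],"linear":[0,0,0],"gripper":30},{"delta_rot":[0,0,0],"linear":[0,0,0],"gripper":30},{"delta_rot":[0,0,0],"linear":[0.01,0,0],"gripper":30},{"delta_rot":[0,0,0],"linear":[0.012,0,0],"gripper":30},{"delta_rot":[0,0,0],"linear":[0.012,0,0],"gripper":30},{"delta_rot":[0,0,0],"linear":[0.012,0,0],"gripper":30},{"delta_rot":[0,0,0],"linear":[0.012,0,0],"gripper":30},{"delta_rot":[0,0,0],"linear":[0,0,0],"gripper":30}]'
python3 - <<'E'
from h import *
st()
c=capture("wrist"); cv2.imwrite("pics/w6.png",c["img"])
E
```

```text
time_s: 7.92
tcp_pos: [0.4846, 0.0271, 0.016]
ee_rot: [[0.997, 0.071, 0.002], [0.071, -0.997, 0.0], [0.002, -0.0, -1.0]]
wrist_force: [0.5, 0.2, -0.9]
gripper_width: 0.302
t 7.92 loc [-103.8    1.1] z 16.0 yawrel 0.001 tilt [ 0.0016 -0.0004] F [ 0.5  0.2 -0.9] M [-0.03 -0.02  0.01] w 0.302 q [ 22.  24. -33.   0. -33.  72.]
```

View pics/w6.png

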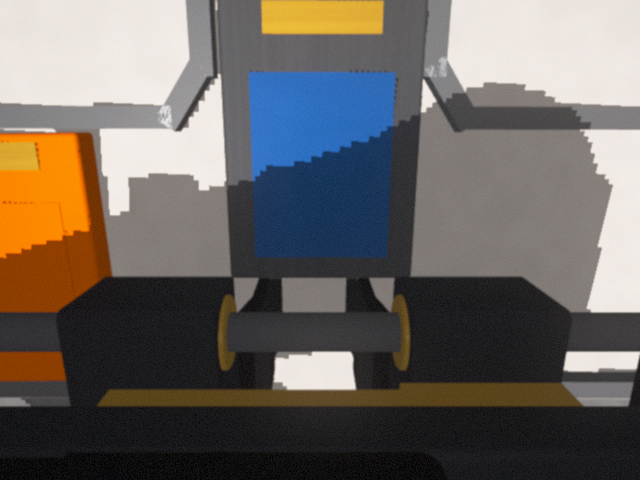

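The drive (columns 222–425) is square and entering the mouth, with the fingertips on its near face. I continue.

```bash
python3 -m crank '[{"delta_rot":[0,0,0],"linear":[0.010,0,0],"gripper":30},{"delta_rot":[0,0,0],"linear":[0.011,0,0],"gripper":30},{"delta_rot":[0,0,0],"linear":[0.011,0,0],"gripper":30},{"delta_rot":[0,0,0],"linear":[0.011,0,0],"gripper":30},{"delta_rot":[0,0,0],"linear":[0.011,0,0],"gripper":30},{"delta_rot":[0,0,0],"linear":[0,0,0],"gripper":30},{"delta_rot":[0,0,0],"linear":[0,0,0],"gripper":30}]'
python3 -c "from h import *;st()"
```

```text
time_s: 8.85
tcp_pos: [0.5369, 0.0307, 0.0159]
ee_rot: [[0.997, 0.071, 0.0], [0.071, -0.997, 0.0], [0.0, -0.0, -1.0]]
wrist_force: [0.5, -0.1, -0.5]
gripper_width: 0.301
t 8.85 loc [-51.4   1. ] z 15.9 yawrel 0.0011 tilt [ 0.     -0.0001] F [ 0.5 -0.1 -0.5] M [-0.09  0.04 -0.01] w 0.301 q [ 21.  28. -26.  -0. -37.  74.]
```

```bash
python3 -m crank '[{"delta_rot":[0,0,0],"linear":[0.003,0,0],"gripper":30},{"delta_rot":[0,0,0],"linear":[0.003,0,0],"gripper":30},{"delta_rot":[0,0,0],"linear":[0,0,0],"gripper":30}]'
python3 -c "from h import *;st()
c=capture('wrist'); cv2.imwrite('pics/w7.png',c['img'])"
```

```text
time_s: 9.22
tcp_pos: [0.5432, 0.0311, 0.0161]
ee_rot: [[0.997, 0.071, 0.0], [0.071, -0.997, 0.0], [0.0, -0.0, -1.0]]
wrist_force: [-0.7, 0.2, -1.0]
gripper_width: 0.301
t 9.22 loc [-45.2   1. ] z 16.1 yawrel 0.0011 tilt [ 0.0004 -0.0001] F [-0.7  0.2 -1. ] M [-0.07  0.04  0.03] w 0.301 q [ 20.  28. -25.   0. -37.  74.]
```

View pics/w7.png

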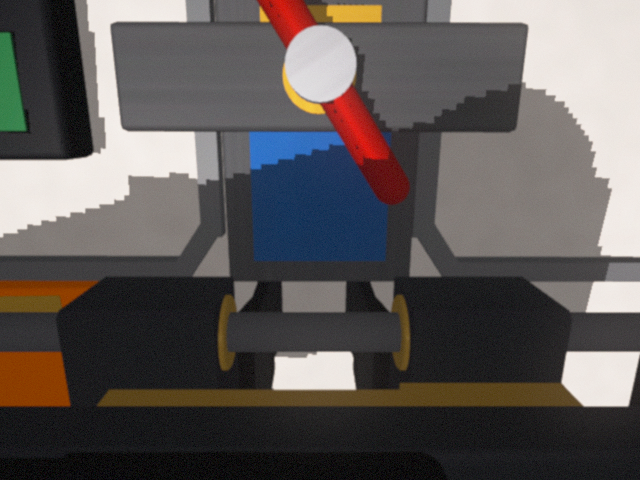

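```bash
python3 -m crank '[{"delta_rot":[0,0,0],"linear":[0.002,0,0],"gripper":30},{"delta_rot":[0,0,0],"linear":[0.002,0,0],"gripper":30},{"delta_rot":[0,0,0],"linear":[0.001,0,0],"gripper":30},{"delta_rot":[0,0,0],"linear":[0,0,0],"gripper":30}]'
python3 -c "from h import *;st()
c=capture('wrist');print(loc(ray(c,320,277,.0245)))"
```

```text
time_s: 9.78
tcp_pos: [0.5452, 0.0309, 0.0156]
ee_rot: [[0.997, 0.07, -0.006], [0.07, -0.998, -0.001], [-0.006, 0.001, -1.0]]
wrist_force: [-5.9, 0.9, 4.6]
gripper_width: 0.3
t 9.78 loc [-43.2   0.6] z 15.6 yawrel 0.0005 tilt [-0.006   0.0008] F [-5.9  0.9  4.6] M [ 0.32  1.77 -0.02] w 0.3 q [ 20.  28. -24.  -0. -38.  74.]
[-30.39885686  -0.59959375]
```

The force is rising, and the near face is at x -30.4 (home is -30). One more millimetre will show whether this is the stop.

```bash
python3 -m crank '[{"delta_rot":[0,0,0],"linear":[0.002,0,0],"gripper":30},{"delta_rot":[0,0,0],"linear":[0.0,0,0],"gripper":30},{"delta_rot":[0,0,0],"linear":[0,0,0],"gripper":30}]'
python3 -c "from h import *;st()
c=capture('wrist');cv2.imwrite('pics/w8.png',c['img'])
c=capture('scene');cv2.imwrite('pics/s8.png',cv2.resize(c['img'][240:370,220:460],None,fx=3.3,fy=3.3,interpolation=cv2.INTER_CUBIC))"
```

```text
time_s: 10.2
tcp_pos: [0.5452, 0.0307, 0.0153]
ee_rot: [[0.997, 0.07, -0.01], [0.07, -0.998, -0.002], [-0.01, 0.001, -1.0]]
wrist_force: [-9.0, 1.3, 6.2]
gripper_width: 0.303
t 10.2 loc [-43.1   0.5] z 15.3 yawrel 0.0001 tilt [-0.01    0.0013] F [-9.   1.3  6.2] M [0.57 2.82 0.05] w 0.303 q [ 20.  28. -24.  -0. -38.  74.]
```

View pics/w8.png

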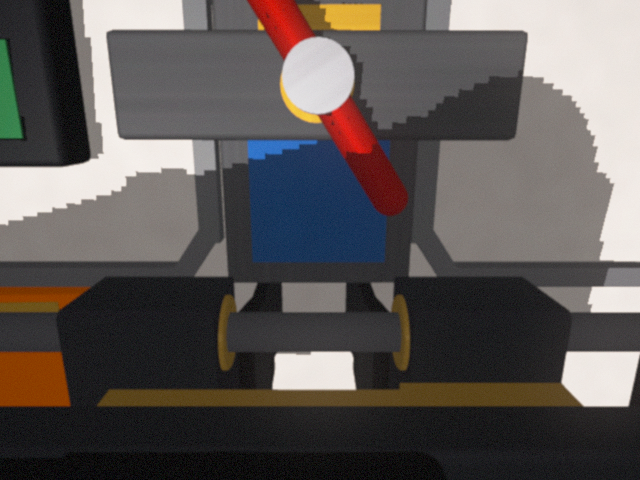

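View pics/s8.png

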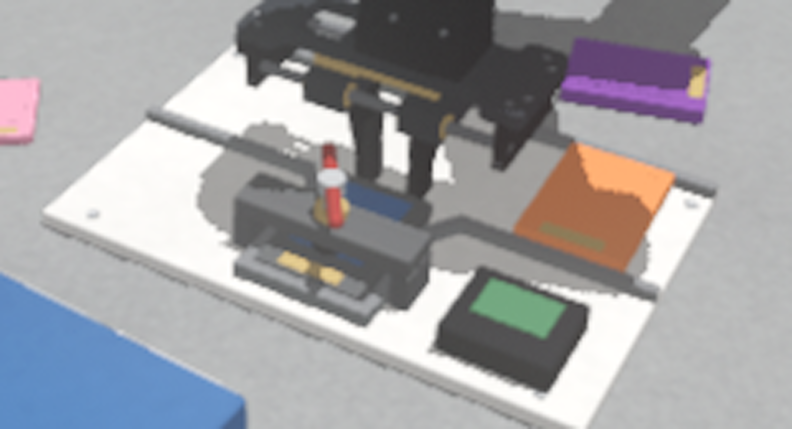

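The drive is against the stop: pushing further only raised the force to 9 N with no motion, and the near face is at x -30. I retreat, lift and measure the tee.

```bash
python3 -m crank '[{"delta_rot":[0,0,0],"linear":[-0.012,0,0],"gripper":30},{"delta_rot":[0,0,0],"linear":[-0.003,0,-0.03],"gripper":30},{"delta_rot":[0,0,0],"linear":[0,0,-0.05],"gripper":40},{"delta_rot":[0,0,0],"linear":[0,0,-0.03],"gripper":55},{"delta_rot":[0,0,0],"linear":[0,0,0],"gripper":55},{"delta_rot":[0,0,0],"linear":[0,0,0],"gripper":55}]'
python3 -c "from h import *;st()
c=capture('wrist');cv2.imwrite('pics/w9.png',c['img'])"
```

```text
time_s: 11.05
tcp_pos: [0.5345, 0.0305, 0.1255]
ee_rot: [[0.997, 0.071, -0.0], [0.071, -0.997, 0.0], [-0.0, -0.0, -1.0]]
wrist_force: [0.0, 0.2, -0.2]
gripper_width: 0.539
t 11.05 loc [-53.8   0.9] z 125.5 yawrel 0.0009 tilt [-0.0003 -0.0003] F [ 0.   0.2 -0.2] M [-0.05 -0.02  0.02] w 0.539 q [ 21.  19. -20.  -0. -51.  73.]
```

View pics/w9.png

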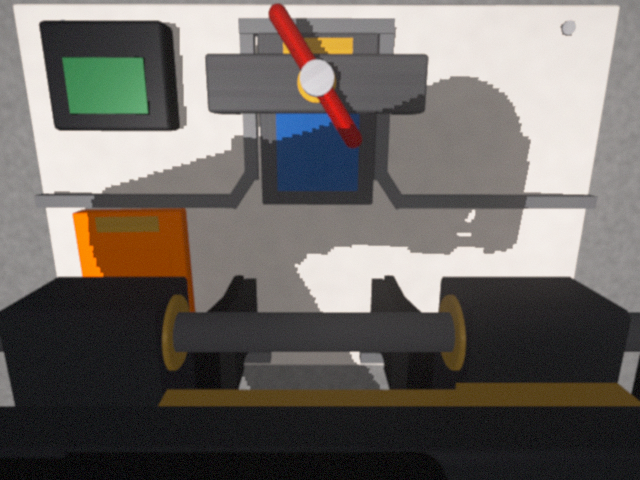

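Run:
```python
from h import *
c=capture("wrist")
for n,u,v,z in [("hub",317,77,77),("teeFar",275,9,72),("teeNear",355,143,72),("bridgeL",207,112,50),("bridgeR",427,112,50),("drvL",263,203,24.5),("drvR",373,203,24.5),("block BL",54,129,32),("plate FL",14,5,12),("plate FR",618,6,12)]: print(n,loc(ray(c,u,v,z/1000)).round(1))
```

```text
hub [36.4  0.4]
teeFar [66.2 19.6]
teeNear [  6.2 -18.5]
bridgeL [21.6 59.1]
bridgeR [ 21.5 -58.9]
drvL [-32.4  33.7]
drvR [-32.5 -35.3]
block BL [ 12.7 153.2]
plate FL [ 82.9 177.3]
plate FR [  82.2 -176.7]
```

Wrist view: hub at (317,77), bar ends at (275,9) and (355,143), so the bar is 32.4° off x and tee is about 1.005 rad. This view reads about 2–4 mm short in x on known points, so the tee axis is at (39,0). I move there with the jaws about 48 mm open, fingers either side of the bar.

```bash
python3 -m crank '[{"delta_rot":[0,0,0],"linear":[0.045,0.001,0],"gripper":55},{"delta_rot":[0,0,0],"linear":[0.040,0,0],"gripper":55},{"delta_rot":[0,0,0],"linear":[0.008,0,0],"gripper":55},{"delta_rot":[0,0,0],"linear":[0,0,0.02],"gripper":55},{"delta_rot":[0,0,0],"linear":[0,0,0.015],"gripper":55},{"delta_rot":[0,0,0],"linear":[0,0,0],"gripper":55}]'
python3 -c "from h import *;st()
c=capture('wrist');cv2.imwrite('pics/w10.png',c['img'])
c=capture('scene');cv2.imwrite('pics/s10.png',cv2.resize(c['img'][240:370,220:460],None,fx=3.3,fy=3.3,interpolation=cv2.INTER_CUBIC))"
```

```text
time_s: 11.9
tcp_pos: [0.6261, 0.0358, 0.089]
ee_rot: [[0.997, 0.071, -0.004], [0.071, -0.997, -0.001], [-0.005, 0.001, -1.0]]
wrist_force: [-1.1, 0.3, -0.2]
gripper_width: 0.549
t 11.9 loc [37.8 -0.2] z 89.0 yawrel 0.0011 tilt [-0.0045  0.0009] F [-1.1  0.3 -0.2] M [-0.04 -0.05  0.03] w 0.549 q [ 18.  29.  -9.  -0. -52.  76.]
```

View pics/w10.png

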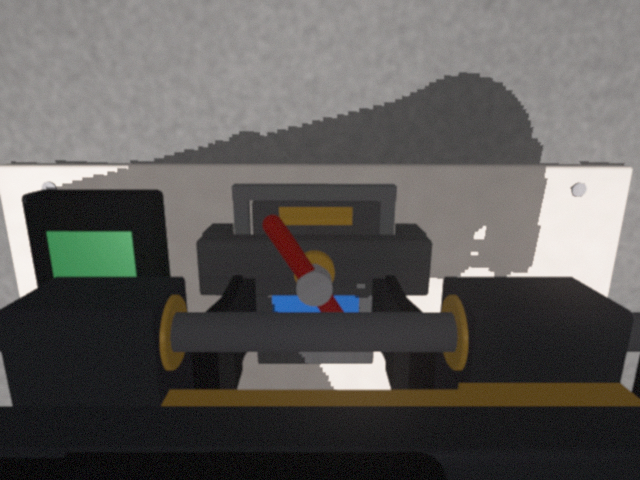

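View pics/s10.png

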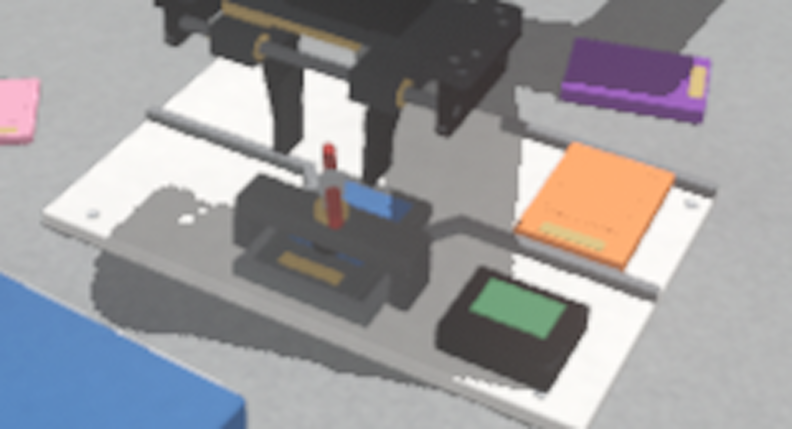

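```bash
python3 -c "
from h import *
c=capture('wrist');p=r.sense()['tcp_pos']
print(proj(c,p),proj(c,wld(40,0,77)),proj(c,wld(38,0,77)),loc(ray(c,314,287,.077)))"
```

```text
[316.34790011 298.30699873] [316.41472825 284.94569467] [316.40656105 289.16845187] [39.02867245  1.0695702 ]
```

Hub at (314,287) gives (39.0, 1.1), which confirms the axis. I go down.

```bash
python3 -m crank '[{"delta_rot":[0,0,0],"linear":[0.001,-0.0005,0.014],"gripper":55},{"delta_rot":[0,0,0],"linear":[0,0,0.014],"gripper":55},{"delta_rot":[0,0,0],"linear":[0,0,0],"gripper":55},{"delta_rot":[0,0,0],"linear":[0,0,0],"gripper":55}]'
python3 -c "from h import *;st()"
```

```text
time_s: 12.55
tcp_pos: [0.6289, 0.0367, 0.0629]
ee_rot: [[0.997, 0.071, -0.0], [0.071, -0.997, -0.0], [-0.0, 0.0, -1.0]]
wrist_force: [0.6, 0.9, -0.1]
gripper_width: 0.552
t 12.55 loc [40.7  0.6] z 62.9 yawrel 0.0014 tilt [-0.0001  0.0002] F [ 0.6  0.9 -0.1] M [-0.04  0.02 -0.03] w 0.552 q [ 18.  31. -10.   0. -49.  76.]
```

```bash
python3 -m crank '[{"delta_rot":[0,0,0.16],"linear":[-0.001,0,0],"gripper":55},{"delta_rot":[0,0,0.16],"linear":[0,0,0],"gripper":55},{"delta_rot":[0,0,0.16],"linear":[0,0,0],"gripper":55},{"delta_rot":[0,0,0.16],"linear":[0,0,0],"gripper":55},{"delta_rot":[0,0,0.16],"linear":[0,0,0],"gripper":55},{"delta_rot":[0,0,0.16],"linear":[0,0,0],"gripper":55},{"delta_rot":[0,0,0.16],"linear":[0,0,0],"gripper":55},{"delta_rot":[0,0,0.16],"linear":[0,0,0],"gripper":55}]'
python3 -c "from h import *;st()
c=capture('wrist');cv2.imwrite('pics/w11.png',c['img'])"
```

```text
time_s: 13.55
tcp_pos: [0.6283, 0.0358, 0.0637]
ee_rot: [[0.35, -0.937, 0.001], [-0.937, -0.35, -0.001], [0.001, -0.001, -1.0]]
wrist_force: [0.1, -3.4, -0.3]
gripper_width: 0.551
t 13.55 loc [40.1 -0.3] z 63.7 yawrel -1.2836 tilt [ 0.0013 -0.0008] F [ 0.1 -3.4 -0.3] M [-0.89 -0.25  0.06] w 0.551 q [ 18.  31. -10.   0. -49.   2.]
```

View pics/w11.png

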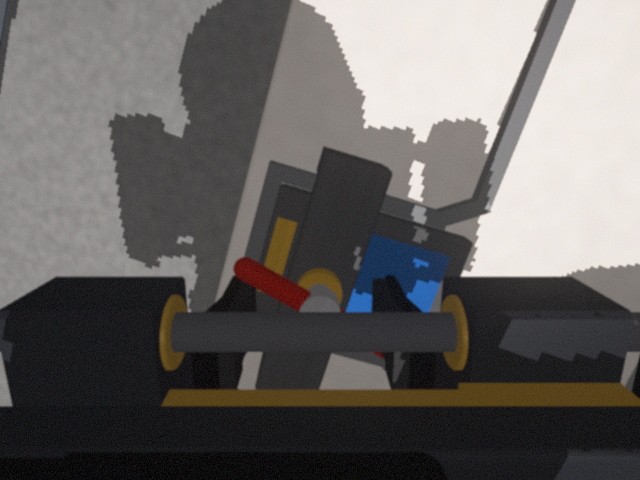

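The bar is being driven by the left finger, at image (240,265). I continue.

```bash
python3 -m crank '[{"delta_rot":[0,0,0.16],"linear":[0,0,0],"gripper":55},{"delta_rot":[0,0,0.16],"linear":[0,0,0],"gripper":55},{"delta_rot":[0,0,0.16],"linear":[0,0,0],"gripper":55},{"delta_rot":[0,0,0.16],"linear":[0,0,0],"gripper":55},{"delta_rot":[0,0,0.16],"linear":[0,0,0],"gripper":55},{"delta_rot":[0,0,0.16],"linear":[0,0,0],"gripper":55},{"delta_rot":[0,0,0.16],"linear":[0,0,0],"gripper":55},{"delta_rot":[0,0,0.16],"linear":[0,0,0],"gripper":55},{"delta_rot":[0,0,0.16],"linear":[0,0,0],"gripper":55}]'
python3 -c "from h import *;st()"
```

```text
time_s: 14.72
tcp_pos: [0.6264, 0.0359, 0.0631]
ee_rot: [[-0.882, -0.47, -0.003], [-0.47, 0.882, -0.001], [0.003, 0.0, -1.0]]
wrist_force: [-2.8, -1.0, 0.0]
gripper_width: 0.55
t 14.72 loc [38.2 -0. ] z 63.1 yawrel -2.7219 tilt [0.0031 0.0005] F [-2.8 -1.   0. ] M [-0.46  0.51  0.05] w 0.55 q [ 18.  31. -10.   0. -49. -80.]
```

```bash
python3 -m crank '[{"delta_rot":[0,0,0.16],"linear":[0,0,0],"gripper":55},{"delta_rot":[0,0,0.16],"linear":[0,0,0],"gripper":55},{"delta_rot":[0,0,0.16],"linear":[0,0,0],"gripper":55},{"delta_rot":[0,0,0.16],"linear":[0,0,0],"gripper":55},{"delta_rot":[0,0,0.16],"linear":[0,0,0],"gripper":55},{"delta_rot":[0,0,0.16],"linear":[0,0,0],"gripper":55},{"delta_rot":[0,0,0.16],"linear":[0,0,0],"gripper":55},{"delta_rot":[0,0,0.16],"linear":[0,0,0],"gripper":55},{"delta_rot":[0,0,0.16],"linear":[0,0,0],"gripper":55}]'
python3 -c "from h import *;st()
c=capture('wrist');cv2.imwrite('pics/w12.png',c['img'])"
```

```text
time_s: 15.85
tcp_pos: [0.6269, 0.0359, 0.0631]
ee_rot: [[-0.582, 0.814, -0.002], [0.814, 0.582, -0.001], [0.0, -0.002, -1.0]]
wrist_force: [-1.2, -2.6, -0.0]
gripper_width: 0.553
t 15.85 loc [38.7 -0.1] z 63.1 yawrel 2.1214 tilt [ 0.0004 -0.0022] F [-1.2 -2.6 -0. ] M [-0.74  0.22 -0.01] w 0.553 q [  18.   31.  -10.    0.  -49. -162.]
```

View pics/w12.png

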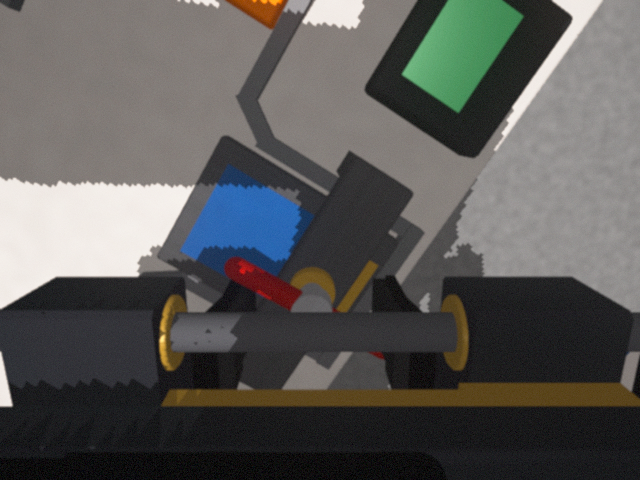

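Tool at 4.16 rad, so the tee is about 4.65. I back off, lift, unwind half a turn and re-engage.

```bash
python3 -m crank '[{"delta_rot":[0,0,-0.15],"linear":[0,0,0],"gripper":55},{"delta_rot":[0,0,0],"linear":[0,0,-0.02],"gripper":55},{"delta_rot":[0,0,0],"linear":[0,0,-0.02],"gripper":55},{"delta_rot":[0,0,-0.18],"linear":[0,0,0],"gripper":55},{"delta_rot":[0,0,-0.18],"linear":[0,0,0],"gripper":55},{"delta_rot":[0,0,-0.18],"linear":[0,0,0],"gripper":55},{"delta_rot":[0,0,-0.18],"linear":[0,0,0],"gripper":55},{"delta_rot":[0,0,-0.18],"linear":[0,0,0],"gripper":55},{"delta_rot":[0,0,-0.18],"linear":[0,0,0],"gripper":55},{"delta_rot":[0,0,-0.18],"linear":[0,0,0],"gripper":55}]'
python3 -c "from h import *;st()"
```

```text
time_s: 17.15
tcp_pos: [0.6282, 0.037, 0.1036]
ee_rot: [[-0.89, -0.456, 0.001], [-0.456, 0.89, 0.001], [-0.002, -0.0, -1.0]]
wrist_force: [-0.3, 0.7, -0.0]
gripper_width: 0.551
t 17.15 loc [40.1  0.9] z 103.6 yawrel -2.7386 tilt [-0.0016 -0.0001] F [-0.3  0.7 -0. ] M [ 0.08 -0.17  0.02] w 0.551 q [ 18.  28.  -8.  -0. -54. -81.]
```

```bash
python3 -m crank '[{"delta_rot":[0,0,-0.18],"linear":[0,0,0],"gripper":55},{"delta_rot":[0,0,-0.18],"linear":[0,0,0],"gripper":55},{"delta_rot":[0,0,-0.18],"linear":[0,0,0],"gripper":55},{"delta_rot":[0,0,-0.18],"linear":[0,0,0],"gripper":55},{"delta_rot":[0,0,-0.18],"linear":[0,0,0],"gripper":55},{"delta_rot":[0,0,-0.18],"linear":[0,0,0],"gripper":55},{"delta_rot":[0,0,-0.18],"linear":[0,0,0],"gripper":55},{"delta_rot":[0,0,-0.18],"linear":[0,0,0],"gripper":55},{"delta_rot":[0,0,-0.18],"linear":[0,0,0],"gripper":55},{"delta_rot":[0,0,-0.18],"linear":[0,0,0],"gripper":55}]'
python3 -c "from h import *;st()
c=capture('wrist');cv2.imwrite('pics/w13.png',c['img'])"
```

```text
time_s: 18.4
tcp_pos: [0.6282, 0.037, 0.1036]
ee_rot: [[0.646, -0.763, 0.001], [-0.763, -0.646, 0.001], [0.0, -0.001, -1.0]]
wrist_force: [0.6, -1.2, -0.2]
gripper_width: 0.549
t 18.4 loc [40.1  0.9] z 103.6 yawrel -0.9385 tilt [ 0.0004 -0.0015] F [ 0.6 -1.2 -0.2] M [ 0.08 -0.03 -0.  ] w 0.549 q [ 18.  28.  -8.  -0. -54.  22.]
```

View pics/w13.png

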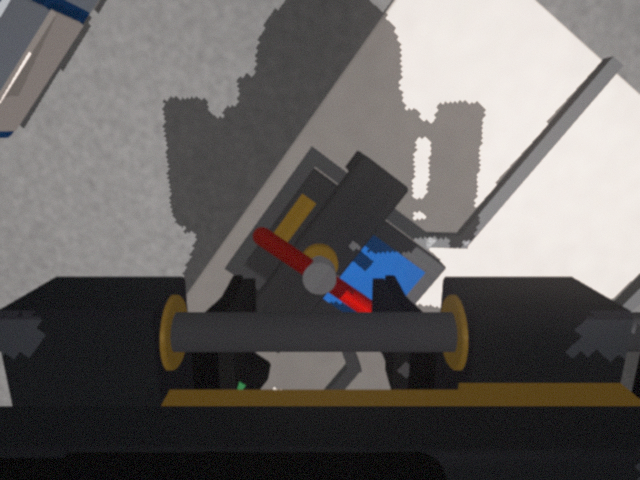

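The bar (260,235)–(375,310) is only about 5° clear of the fingers, so I back off a bit more before descending.

```bash
python3 -m crank '[{"delta_rot":[0,0,-0.18],"linear":[0,0,0],"gripper":55},{"delta_rot":[0,0,0],"linear":[0,0,0.02],"gripper":55},{"delta_rot":[0,0,0],"linear":[0,0,0.02],"gripper":55},{"delta_rot":[0,0,0],"linear":[0,0,0],"gripper":55},{"delta_rot":[0,0,0.16],"linear":[0,0,0],"gripper":55},{"delta_rot":[0,0,0.16],"linear":[0,0,0],"gripper":55},{"delta_rot":[0,0,0.16],"linear":[0,0,0],"gripper":55},{"delta_rot":[0,0,0.16],"linear":[0,0,0],"gripper":55},{"delta_rot":[0,0,0.16],"linear":[0,0,0],"gripper":55},{"delta_rot":[0,0,0.16],"linear":[0,0,0],"gripper":55}]'
python3 -c "from h import *;st()"
```

```text
time_s: 19.7
tcp_pos: [0.6283, 0.0357, 0.0644]
ee_rot: [[-0.092, -0.996, 0.001], [-0.996, 0.092, -0.001], [0.001, -0.001, -1.0]]
wrist_force: [0.3, -3.4, -0.7]
gripper_width: 0.548
t 19.7 loc [40.1 -0.4] z 64.4 yawrel -1.7333 tilt [ 0.001  -0.0012] F [ 0.3 -3.4 -0.7] M [-0.99 -0.08  0.07] w 0.548 q [ 18.  31. -10.   0. -49. -23.]
```

```bash
python3 -m crank '[{"delta_rot":[0,0,0.16],"linear":[0,0,0],"gripper":55},{"delta_rot":[0,0,0.16],"linear":[0,0,0],"gripper":55},{"delta_rot":[0,0,0.16],"linear":[0,0,0],"gripper":55},{"delta_rot":[0,0,0.16],"linear":[0,0,0],"gripper":55},{"delta_rot":[0,0,0.16],"linear":[0,0,0],"gripper":55},{"delta_rot":[0,0,0.16],"linear":[0,0,0],"gripper":55},{"delta_rot":[0,0,0.16],"linear":[0,0,0],"gripper":55},{"delta_rot":[0,0,0.16],"linear":[0,0,0],"gripper":55}]'
python3 -c "from h import *;st()"
```

```text
time_s: 20.7
tcp_pos: [0.6266, 0.0361, 0.0639]
ee_rot: [[-0.98, -0.197, -0.002], [-0.197, 0.98, -0.001], [0.003, -0.0, -1.0]]
wrist_force: [-3.1, -1.0, 0.8]
gripper_width: 0.551
t 20.7 loc [38.4  0.1] z 63.9 yawrel -3.0137 tilt [ 0.0025 -0.0003] F [-3.1 -1.   0.8] M [-0.32  0.71  0.05] w 0.551 q [ 18.  31. -10.   0. -49. -97.]
```

```bash
python3 -m crank '[{"delta_rot":[0,0,0.15],"linear":[0,0,0],"gripper":55},{"delta_rot":[0,0,0.15],"linear":[0,0,0],"gripper":55},{"delta_rot":[0,0,0.15],"linear":[0,0,0],"gripper":55},{"delta_rot":[0,0,0.15],"linear":[0,0,0],"gripper":55}]'
python3 -c "from h import *;st()"
```

```text
time_s: 21.2
tcp_pos: [0.627, 0.0363, 0.0639]
ee_rot: [[-0.92, 0.391, -0.001], [0.391, 0.92, -0.001], [0.001, -0.001, -1.0]]
wrist_force: [-1.5, -0.8, 0.4]
gripper_width: 0.55
t 21.2 loc [38.9  0.2] z 63.9 yawrel 2.67 tilt [ 0.0011 -0.0011] F [-1.5 -0.8  0.4] M [-0.39  0.41  0.08] w 0.55 q [  18.   31.  -10.    0.  -49. -131.]
```

```bash
python3 -m crank '[{"delta_rot":[0,0,0.08],"linear":[0,0,0],"gripper":55},{"delta_rot":[0,0,0.06],"linear":[0,0,0],"gripper":55},{"delta_rot":[0,0,0.04],"linear":[0,0,0],"gripper":55}]'
python3 -c "from h import *;st()"
```

```text
time_s: 21.58
tcp_pos: [0.6272, 0.0362, 0.0639]
ee_rot: [[-0.837, 0.546, -0.001], [0.546, 0.837, -0.001], [0.001, -0.001, -1.0]]
wrist_force: [-1.9, -1.3, 0.2]
gripper_width: 0.556
t 21.57 loc [39.   0.2] z 63.9 yawrel 2.4935 tilt [ 0.0006 -0.0012] F [-1.9 -1.3  0.2] M [-0.4   0.34  0.08] w 0.556 q [  18.   31.  -10.    0.  -49. -141.]
```

```bash
python3 -m crank '[{"delta_rot":[0,0,0.04],"linear":[0,0,0],"gripper":55},{"delta_rot":[0,0,0.04],"linear":[0,0,0],"gripper":55}]'
python3 -c "from h import *;st()
c=capture('wrist');cv2.imwrite('pics/w14.png',c['img'])"
```

```text
time_s: 21.82
tcp_pos: [0.6271, 0.0361, 0.0639]
ee_rot: [[-0.792, 0.611, -0.001], [0.611, 0.792, -0.001], [0.0, -0.002, -1.0]]
wrist_force: [-2.5, -1.2, 0.3]
gripper_width: 0.553
t 21.82 loc [38.9  0.1] z 63.9 yawrel 2.4146 tilt [ 0.0005 -0.0017] F [-2.5 -1.2  0.3] M [-0.57  0.39  0.44] w 0.553 q [  18.   31.  -10.    0.  -49. -146.]
```

View pics/w14.png

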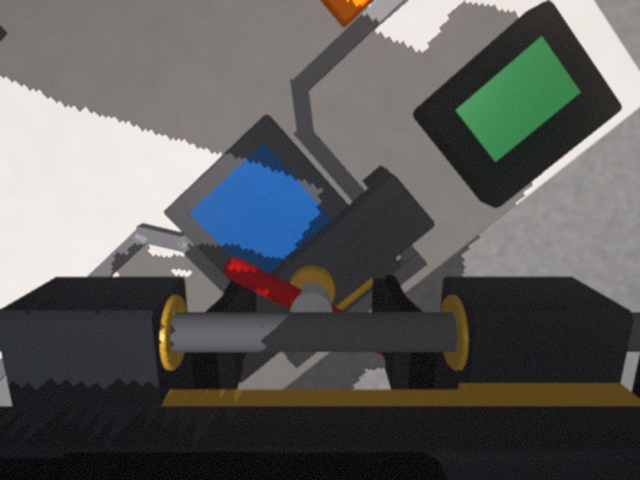

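The moment about z jumped from 0.08 to 0.44 N m at tee ≈ 7.5. I press a little more to confirm the stop.

```bash
python3 -m crank '[{"delta_rot":[0,0,0.04],"linear":[0,0,0],"gripper":55},{"delta_rot":[0,0,0.04],"linear":[0,0,0],"gripper":55},{"delta_rot":[0,0,0.0],"linear":[0,0,0],"gripper":55}]'
python3 -c "from h import *;st()"
```

```text
time_s: 22.25
tcp_pos: [0.6272, 0.036, 0.0639]
ee_rot: [[-0.745, 0.667, -0.002], [0.667, 0.745, -0.003], [-0.0, -0.003, -1.0]]
wrist_force: [-3.3, -3.4, 2.4]
gripper_width: 0.553
t 22.25 loc [38.9 -0. ] z 63.9 yawrel 2.3419 tilt [-0.0005 -0.0029] F [-3.3 -3.4  2.4] M [-0.98  0.86  2.09] w 0.553 q [  18.   31.  -10.    0.  -49. -150.]
```

At 2.1 N m it no longer follows, so it is on the stop. I back off, lift clear and check.

```bash
python3 -m crank '[{"delta_rot":[0,0,-0.12],"linear":[0,0,0],"gripper":55},{"delta_rot":[0,0,-0.15],"linear":[0,0,0],"gripper":55},{"delta_rot":[0,0,0],"linear":[0,0,-0.02],"gripper":55},{"delta_rot":[0,0,0],"linear":[0,0,-0.05],"gripper":55},{"delta_rot":[0,0,0],"linear":[0,0,-0.06],"gripper":55},{"delta_rot":[0,0,0],"linear":[0.05,0,-0.03],"gripper":55},{"delta_rot":[0,0,0],"linear":[0.06,0,0],"gripper":55},{"delta_rot":[0,0,0],"linear":[0.06,0,0],"gripper":55},{"delta_rot":[0,0,0],"linear":[0.05,0,0],"gripper":55},{"delta_rot":[0,0,0],"linear":[0,0,0],"gripper":55}]'
python3 - <<'E'
from h import *
st()
c=capture('top');cv2.imwrite('pics/t15.png',cv2.resize(c["img"][155:280,195:375],None,fx=4.4,fy=4.4,interpolation=cv2.INTER_CUBIC))
c=capture('scene');cv2.imwrite('pics/s15.png',c['img'])
E
```

```text
time_s: 23.5
tcp_pos: [0.4298, 0.1374, 0.2246]
ee_rot: [[-0.894, 0.449, 0.003], [0.449, 0.894, 0.004], [-0.001, 0.005, -1.0]]
wrist_force: [1.7, -0.3, 1.1]
gripper_width: 0.55
t 23.5 loc [-150.9  115. ] z 224.6 yawrel 2.6064 tilt [-0.001   0.0052] F [ 1.7 -0.3  1.1] M [-0.02 -0.2   0.  ] w 0.55 q [  38.    5.  -23.   -0.  -63. -155.]
```

View pics/t15.png

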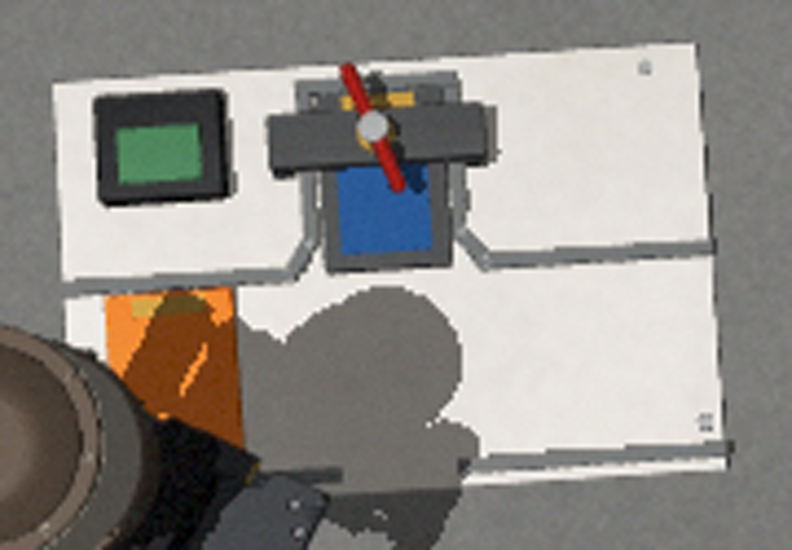

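View pics/s15.png

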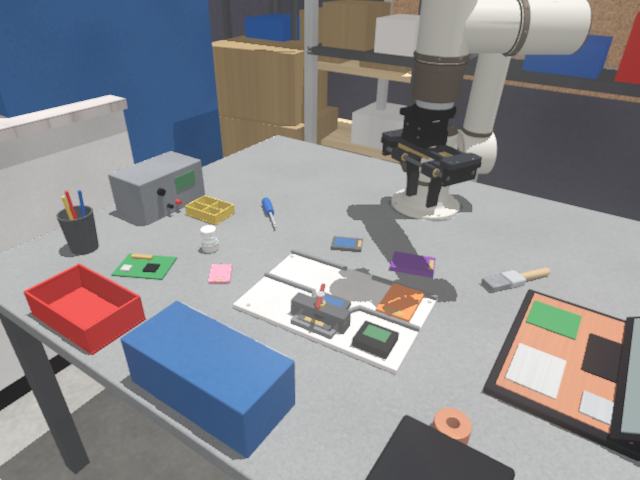

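The bar in the crop runs (347,68)–(400,190), about 20° off the fixture x axis. That matches 7.5 rad (20.3°). I check the drive's near edge, at crop (390,268), and then the end stop.

Run:
```python
from h import *
c=capture('top')
f=lambda a,b,z:loc(ray(c,195+a/4.4-.4,155+b/4.4-.4,z)).round(1)
print(f(390,269,.0245),'corners',f(327,273,.018),f(450,267,.018)); a,b=f(347,68,.072),f(400,190,.072); d=a-b; print(a,b,np.degrees(np.arctan2(d[1],d[0])))
cv2.imwrite('pics/t16.png',cv2.resize(c["img"][160:225,250:330],None,fx=9,fy=9,interpolation=cv2.INTER_CUBIC))
```

```text
[-30.6  -2.2] corners [-29.7  32.9] [-30.9 -35. ]
[73.2 11.8] [  5.5 -12.4] 19.669906331072127
```

View pics/t16.png

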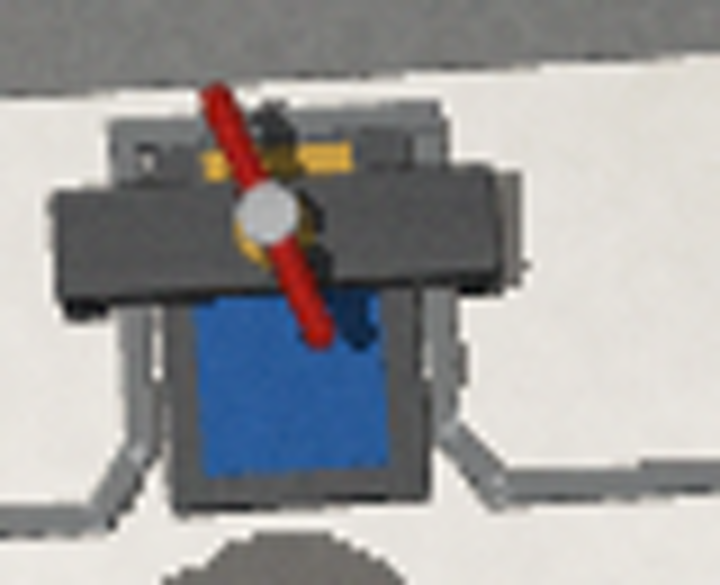

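The drive sits square at the end stop with its near edge at about x -30, and the bar is at 19.7° (20.3° expected). The arm is clear of everything, so I hand in.

```bash
python3 -c "
from station import workorder
print(workorder.finish_job())"
```

```text
the job is handed in; nothing more can be done
None
```

The drive is home in the channel and clamped, and the job was handed in at about 24 s of the 58 s allowed.

**What I did:** I slid the blue-label drive along the lane to the middle with the open jaws. I then pushed it flat under the bridge with two fingers until it met the end stop. Last, I turned the T-handle clockwise to its stop in two sweeps, lifting the gripper clear between them to unwind it.

**Last checks:**
- **Drive:** it sits square in the channel with its near edge at x -29.7 to -30.9 (home is -30). At the stop, pushing further only raised the force to 9 N with no movement.
- **T-handle:** at the end the torque rose from 0.08 to 2.1 N m. The bar lies at 19.7°, where the stop at 7.5 rad should put it at 20.3°. The tool's own turn count gives about 7.5 rad.
- **Rest of the bench:** the dummy and the other things looked undisturbed in the last pictures, though the arm hid part of the dummy in the top view. The gripper was well clear.

**Disagreement:** the wrist camera read about 2–4 mm short in x compared with the top view. I allowed for this and it made no difference to the result.

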